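Take a bread roll with the tongs, hands clean for the keyboard

TASK

It is snack time at the desk and the fingers must stay clean for the keyboard: pick up the kitchen tongs, close them gently on the small round bread roll (the one on the white slab that is neither long nor square) so that you do not crush it, lift it off the slab and hold it up over the empty bowl, clear of the rim, where its crumbs will fall. Never touch the roll with the gripper itself and leave everything else on the desk where it is. Finish holding: the gripper stays closed on the tongs, the tongs stay closed on the roll, still, above the bowl.

Things in the scene. Friction and masses are not known exactly. Their poses are not given: they have to be found in the camera images.
- tongs: Steel kitchen tongs, 230 mm long, 100 g, on their side on the desk: the arms open in the horizontal plane. Origin on the hinge pin at the tail, on the underside; z up; open, as at the start, x is the midline from hinge to tips, y to the left arm. Arms: strips 4 mm thick, 16 mm tall (4 to 20 mm above the underside), 50 to 194 mm ahead of the hinge; hinge and tips are 24 mm tall.
- tongs_grip (a point): Where to grip the tongs, near their balance point: midway between the open arms, 105 mm ahead of the hinge and 12 mm above the underside; grip across both arms, closing along y. Outer width here: 63 mm open; 59 mm with the tips about 61 mm apart (good for carrying the empty tongs open); 48 mm with the tips 40 mm apart (arms then parallel). Fixed to the right arm.
- tongs_arm (a joint): Hinge of the tongs: 0 = fully open (tips 70 mm apart inside), grows as they are squeezed, 0.146 = tips 40 mm apart, 0.34 = tips touching (stop). A spring opens them: at tongs_grip the gripper needs about 5 N to begin squeezing and 7 N at 40 mm tip distance; what it grips beyond that reaches the tips about halved.
- right_tip: Tip plate of the arm that lies at the tongs' -y side: 34 mm long, 24 mm tall, 4 mm thick, flat inside. Origin: middle of its inner face (205 mm ahead of the hinge along the arm, 12 mm above the underside), x along the arm, z up.
- left_tip: Tip plate of the arm that lies at the tongs' +y side, same size; origin in the middle of its inner face, x along the arm, z up.
- roll: Small round bread roll, baked brown with a small cross cut on the top: 40 mm in diameter (widest 12 mm above its underside), 32 mm high, about 35 g, soft crust: a tip pressing with more than 20 N crushes it. Origin: centre of its underside, z up. It stands on the slab in one of the three places.
- finger_roll: Bystander: long finger roll, 64 x 26 mm, 22 mm high, long side along its x. Origin: centre of its underside.
- square_pastry: Bystander: square pastry, 40 x 40 mm, 21 mm high. Origin: centre of its underside.
- slab: White ceramic serving slab that does not move, 110 mm (x) by 290 mm (y), its top 14 mm above the desk. Origin: centre of its underside. Three bakery pieces stand in a row along its y, about 90 mm apart, near its middle line; its -x long side faces the robot and is free, so the tongs can come in along its x.
- bowl: Small empty white ceramic bowl, mouth up, rim 116 mm across and 50 mm high. Origin: centre of its underside, z up.
- mug: Bystander: white mug, 80 mm across, 92 mm high. Origin: centre of its underside.
- earbud_case: Bystander: dark earbud case, 58 x 46 mm, 24 mm high. Origin: centre of its underside.
- remote: Bystander: dark remote control, 140 x 38 mm, 16 mm high, long along its x. Origin: centre of its underside.
- book: Bystander: paperback book, 199 x 132 mm, 21 mm high. Origin: centre of its underside. Further off lie a keyboard and a mouse on a felt mat, both fixed.
Mind the look-alikes: they are no part of the job. What is shaped like the roll but blue or pink is not meant.

How it is judged:
On the way, in this order (a step that is already met when the one before it is completed fails the run):
1. the tongs are lifted off the desk by the gripper while the roll still stands on the slab (height (world z) of tongs above 0.03 m and contact force between the fingers and tongs above 1 N and distance of roll from where it was at the start of the episode below 0.02 m), for 0.2 s.
2. the roll is pinched between both tips and lifted clear of the slab (z of roll in the frame of slab above 0.03 m and contact force between each of left_tip, right_tip and roll above 0.3 N and contact force between slab and roll below 0.05 N), for 0.2 s.
At the end, for the whole second after the job is handed in: Gripper holds the tongs (over 1 N); both tips press the roll (over 0.3 N each); its middle is within 45 mm of the bowl's middle from above, its underside over 60 mm above the desk (rim: 50 mm); roll and tongs do not touch the bowl, which stands upright; the roll is still (under 0.03 m/s) (contact force between the fingers and tongs above 1 N and contact force between each of left_tip, right_tip and roll above 0.3 N and horizontal distance between roll and bowl below 0.045 m and height (world z) of roll above 0.06 m and contact force between each of roll, tongs and bowl below 0.05 N and linear speed of roll below 0.03 m/s and angle between bowl's own z axis and vertical below 0.1 rad); the arm keeps its last pose, push and grip.
It fails at once if the gripper or its fingers touch the roll (contact force between any of the arm, the fingers and roll above 0.1 N).
It fails at once if a tip crushes the roll (over 20 N) (contact force between any of left_tip, right_tip and roll above 20 N).
It fails at once if another bakery piece is shifted by more than 20 mm (distance of any of finger_roll, square_pastry from where it was at the start of the episode above 0.02 m).
It fails at once if the bowl or another thing on the desk is shifted by more than 30 mm (distance of any of bowl, mug, earbud_case, remote, book from where it was at the start of the episode above 0.03 m).
It also fails if it takes over 42 s, if anything falls off the work surface, if the arm or the gripper's body presses on something with over 40 N, if the wrist force passes 120 N, or if a joint passes its speed limit or range.

ROBOT

A 6-joint arm with a two-finger parallel gripper is mounted at the origin on the work surface. World frame = base frame: x ahead of the robot, y to its left, z up, the work surface at z = 0. Lengths are in m, angles in rad, forces in N, time in s.
With the tool pointing down it reaches from about 0.275 to 0.775 m from the base axis. Payload 14.6 kg.
Tool frame: the origin (TCP) lies midway between the tips of the shut fingers; the grasp point (between the pads) lies 19 mm behind it (robot.tcp_to_grasp is the distance from the TCP to the grasp point, in m); z points along the fingers, y is the line along which they close (so a half turn about z gives the same grasp; the last joint's range is limited). The gripper opens to 85 mm and grips with 20 to 120 N. Pads are 22 mm wide; open, the fingers measure 114 mm over their backs; the gripper's body (76 mm by 85 mm) begins 54 mm behind the grasp point. The pads swing forward as they close: fully open they stand 13 mm farther back than shut.
Start: joints at [0.981, 0.263, -0.048, 1.259, 0, 1.415], TCP at [0.221, 0.476, 0.231] pointing down, gripper open.
Joint ranges: [-2.65, 2.65], [-0.89, 1.7], [-1.18, 1.37], [-2.13, 2.11], [-1.35, 1.29], [-3.14, 3.14]. Speed limits (rad/s): [1.89, 1.89, 2.57, 2.79, 3.14, 3.14].

INTERFACE

Orientations are given as a rotation vector (axis times angle).
In Python, from cell import robot, get_state, capture, recognise, place_of gives the robot as it stands. Calls block until the motion is done:
- robot.move_to(position, orientation): joint-space move of the TCP to a pose.
- robot.movel(position, ori=None, v=0.15, f_stop=None): straight line of the TCP; ori=None keeps the orientation; v is the mean speed in m/s. With f_stop (N) it stops when the force on the tool has changed by that much, and returns True; else False.
- robot.movej(angles): joint-space move.
- robot.set_gripper(opening, squeeze=None): finger opening in m; squeeze is the grip in N (None keeps the last); returns when the fingers have stopped.
- robot.pause(seconds).
- robot.inverse_kinematics(position, orientation): joint angles nearest the present ones, or None.
- get_state(): the state.
- capture(name): name is "side" or "top" or "wrist"; returns a dict with "image" (480x640x3 uint8, red, green, blue), "fx", "fy", "cx", "cy" (pixels), "k1" (the pictures are not rectified: a ray, as slopes to the right and down, at radius r is drawn at 1 + k1 r^2 times it, then the intrinsics apply), "R" (3x3) and "t" (3): a world point X has camera coordinates R X + t; the wrist camera has in their place "mount" (4x4, takes a point from camera to tool coordinates, whose origin is the TCP and whose axes are the flange's). Camera axes: x right, y down, z forward; pixel columns grow to the right and rows downward; lengths in m; the calibration is good to about 2 mm. A picture is of the moment at which its call begins: read the wrist's pose just before it. There is no depth.
A pose or a line that the arm cannot do raises robot.MotionError and nothing moves.
- robot.hand_in(): hands the job in; it is judged then, once.
Trained networks look in the newest picture that a camera, given by its name, has taken for a name from the list of things; names that differ only in an ending like _2 or _b are one class to them, and where a whole thing is asked for, a point or a joint stands for the part that bears it (a point fixed in the world has none). Each returns a list of dicts, best first, with "score" (0 to 1); they miss things now and then, are a little off and sometimes report something else, mostly with a low value. They report only what shows in the picture. A call takes as long as a camera call. They do not tell look-alikes from the thing itself.
- recognise(label, camera): "pixel" ([row, column] in pixels, amid what is visible of it).
- place_of(label, camera): "pixel" ([row, column] in pixels: a listed point, or the origin of a listed thing).
The state is a dict: "t": time; "joint_positions": joint angles; "qvel": joint speeds; "joint_efforts": joint torques, N m; "tcp_pos": TCP position; "tcp_rot": TCP orientation; "contact_force": force on the tool from outside, world axes, zero at the start; "moment": the same for the moment, N m; "opening": finger opening in m; "grasp_force": force on a finger pad.
Only numpy, scipy, OpenCV 4.12 (cv2) and the standard library are available. Lean on these libraries where they do the work, as an engineer would, in place of code of your own. Each camera call takes 0.05 s, during which the arm holds its last target. There are 200 camera calls.

## Working session

There is one attempt and no reset: what is moved stays moved. The work goes in short steps, each a Python script; the robot and the scene stay as the last script left them, time stands still between calls to the robot, and variables do not carry over. Pictures are saved under pics/ and viewed, at most 10 in all, crops included, and the job is handed in when it is done.

```bash
ls; mkdir -p pics
cat > h.py <<'E'
import numpy as np, cv2
from scipy.spatial.transform import Rotation as Rn
from cell import robot, get_state, capture, recognise, place_of
def ray(c,px,st=None):
    u=(px[1]-c["cx"])/c["fx"]; v=(px[0]-c["cy"])/c["fy"]
    a,b=u,v
    for _ in range(30):
        s=1+c["k1"]*(a*a+b*b); a,b=u/s,v/s
    d=np.array([a,b,1.])
    if "R" in c:
        R=np.array(c["R"]); return -R.T@np.array(c["t"]), R.T@d
    M=np.array(c["mount"]); Rt=Rn.from_rotvec(st["tcp_rot"]).as_matrix()
    return Rt@M[:3,3]+np.array(st["tcp_pos"]), Rt@M[:3,:3]@d
def onz(c,px,z,st=None):
    o,d=ray(c,px,st); return o+d*(z-o[2])/d[2]
def save(c,n): cv2.imwrite(f"pics/{n}.png",np.array(c["image"])[:,:,::-1])
E
python3 - <<'E'
from h import *
Z=dict(tongs=0,tongs_grip=.012,right_tip=.012,left_tip=.012,roll=.014,finger_roll=.014,square_pastry=.014,slab=0,bowl=0,mug=0,earbud_case=0,remote=0,book=0)
for cam in("top","side"):
    c=capture(cam); save(c,cam)
    for n,z in Z.items():
        print(cam,n,[(round(r["score"],2),np.round(r["pixel"]).astype(int).tolist(),np.round(onz(c,r["pixel"],z),3)[:2].tolist()) for r in place_of(n,cam)[:3]])
s=get_state();print(s["tcp_rot"],s["t"])
E
```

```text
pics
top tongs [(0.84, [305, 453], [0.391, -0.299]), (0.52, [225, 420], [0.595, -0.23])]
top tongs_grip [(0.61, [255, 444], [0.515, -0.282])]
top right_tip [(0.45, [220, 445], [0.602, -0.29])]
top left_tip [(0.55, [224, 420], [0.593, -0.227]), (0.46, [302, 451], [0.399, -0.29])]
top roll [(0.76, [192, 216], [0.69, 0.284]), (0.63, [196, 188], [0.681, 0.355]), (0.62, [237, 185], [0.576, 0.359])]
top finger_roll [(0.69, [244, 219], [0.556, 0.274])]
top square_pastry [(0.6, [252, 254], [0.533, 0.186])]
top slab [(0.86, [243, 219], [0.561, 0.277])]
top bowl [(0.56, [221, 358], [0.609, -0.073])]
top mug [(0.81, [176, 478], [0.72, -0.388]), (0.56, [245, 220], [0.557, 0.276])]
top earbud_case [(0.6, [287, 366], [0.441, -0.088])]
top remote [(0.78, [183, 424], [0.704, -0.248])]
top book [(0.32, [250, 254], [0.54, 0.188])]
side tongs []
side tongs_grip []
side right_tip [(0.6, [195, 347], [0.601, -0.296])]
side left_tip [(0.43, [202, 337], [0.61, -0.24])]
side roll [(0.69, [332, 230], [0.57, 0.362]), (0.6, [299, 207], [0.678, 0.297]), (0.59, [318, 186], [0.677, 0.367])]
side finger_roll [(0.57, [303, 260], [0.563, 0.261])]
side square_pastry [(0.53, [290, 289], [0.53, 0.195])]
side slab [(0.86, [314, 261], [0.552, 0.277])]
side bowl [(0.59, [227, 316], [0.61, -0.097])]
side mug [(0.74, [180, 331], [0.705, -0.403]), (0.62, [403, 179], [0.557, 0.532])]
side earbud_case [(0.71, [406, 185], [0.544, 0.531]), (0.34, [331, 228], [0.587, 0.349])]
side remote [(0.67, [196, 310], [0.714, -0.266])]
side book [(0.73, [403, 183], [0.55, 0.528]), (0.43, [314, 262], [0.551, 0.276])]
[6.77605818e-01 3.06762834e+00 4.60416680e-05] 1.4
```

View pics/top.png

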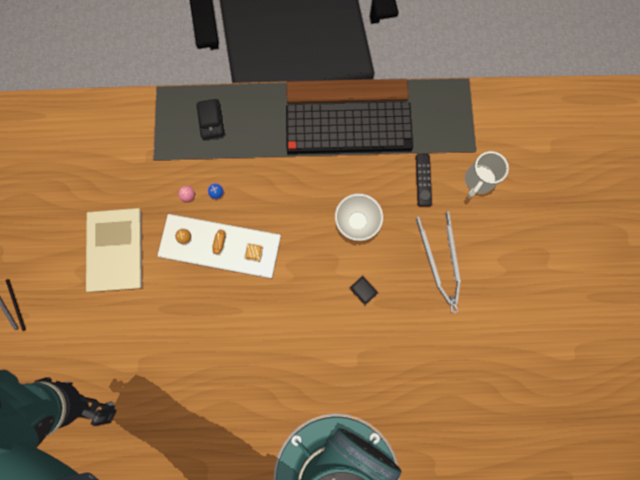

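View pics/side.png

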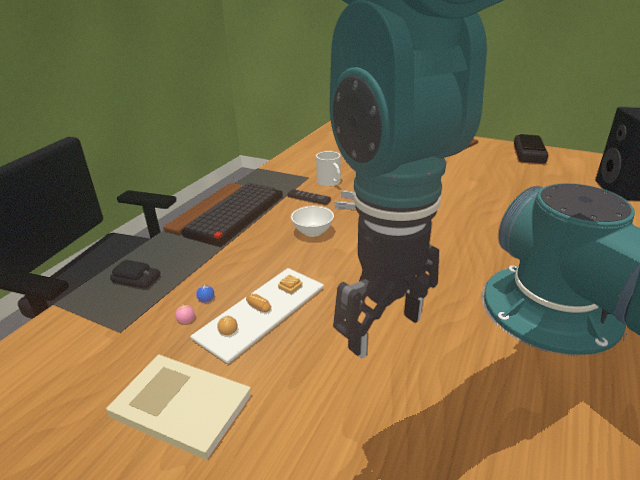

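The real roll stands on the slab at about pixel (237,183) in the top view. The blue and pink look-alikes are off the slab. The tongs' hinge is at (305,453) and their tips at (217,420) and (213,448). The bowl is at (218,358). Next I'll take a wrist view of the tongs.

```bash
cat >> h.py <<'E'
def ori(yaw,flip):
    X=np.array([np.cos(yaw),np.sin(yaw),0]); Z=np.array([0,0,-1.]); X=-X if flip else X
    return Rn.from_matrix(np.c_[X,np.cross(Z,X),Z]).as_rotvec()
E
python3 - <<'E'
from h import *
s=get_state(); print(np.round(Rn.from_rotvec(s["tcp_rot"]).as_matrix(),2).tolist(), robot.tcp_to_grasp)
for f in (0,1):
  for p,y in (([.494,-.279,.2],.19),([.476,.383,.1],-.23),([.51,-.09,.2],0)):
    q=robot.inverse_kinematics(p,ori(y,f)); print(f,p,None if q is None else np.round(q,2))
f=1 if robot.inverse_kinematics([.494,-.279,.2],ori(.19,1)) is not None else 0
q=robot.inverse_kinematics([.494,-.279,.2],ori(.19,0))
E
```

```text
[[-0.91, 0.42, 0.0], [0.42, 0.91, 0.0], [-0.0, 0.0, -1.0]] 0.0187
0 [0.494, -0.279, 0.2] [-0.66  0.35 -0.01  1.21  0.    2.29]
0 [0.476, 0.383, 0.1] [ 0.54  0.47 -0.08  1.01  0.   -2.37]
0 [0.51, -0.09, 0.2] [-0.33  0.26 -0.13  1.17  0.    2.81]
1 [0.494, -0.279, 0.2] [-0.66  0.35 -0.01  1.21  0.   -0.85]
1 [0.476, 0.383, 0.1] [ 0.54  0.47 -0.08  1.01  0.    0.77]
1 [0.51, -0.09, 0.2] [-0.33  0.26 -0.13  1.17  0.   -0.33]
```

Run:
```python
from h import *
robot.move_to([.47,-.275,.30],ori(.19,1))
s=get_state(); c=capture("wrist"); save(c,"w1"); print(np.round(c["mount"],3).tolist(),s["t"])
for n,z in dict(tongs=0,tongs_grip=.012,right_tip=.012,left_tip=.012,bowl=0,earbud_case=0).items():
    print(n,[(round(r["score"],2),np.round(r["pixel"]).astype(int).tolist(),np.round(onz(c,r["pixel"],z,s),4)[:2].tolist()) for r in place_of(n,"wrist")[:3]])
```

```text
[[-0.0, -0.959, -0.283, 0.072], [1.0, -0.0, -0.001, 0.0], [0.001, -0.283, 0.959, -0.143], [0.0, 0.0, 0.0, 1.0]] 4.2
tongs [(0.97, [107, 315], [0.3983, -0.2975]), (0.4, [361, 190], [0.7083, -0.3901])]
tongs_grip [(0.74, [364, 187], [0.7046, -0.3907])]
right_tip [(0.62, [300, 282], [0.603, -0.2952])]
left_tip [(0.53, [302, 345], [0.5933, -0.2274])]
bowl []
earbud_case [(0.65, [181, 514], [0.4307, -0.08])]
```

View pics/w1.png

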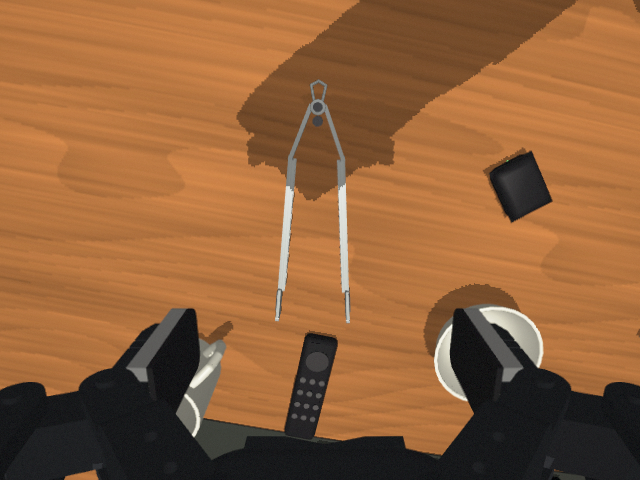

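The wrist view shows the tongs' hinge at (107,317) and their tips at about (304,279) and (306,347). That gives a midline yaw of 0.181 and a grip point of (0.5005, -0.279). Next I'll grip and lift the tongs.

Run:
```python
from h import *
o=ori(.181,1); g=[.5005,-.279]
robot.set_gripper(.085,20)
robot.move_to(g+[.10],o)
print(robot.movel(g+[0.0],v=.1,f_stop=8), get_state()["tcp_pos"])
robot.set_gripper(.059,20); s=get_state(); print(s["opening"],s["grasp_force"],s["contact_force"])
robot.movel(g+[.14],v=.12); robot.pause(.3)
s=get_state(); print(s["opening"],s["grasp_force"],s["contact_force"],s["t"])
c=capture("wrist"); save(c,"w2")
for n in ("tongs","right_tip","left_tip"):
    print(n,[(round(r["score"],2),np.round(r["pixel"]).astype(int).tolist()) for r in place_of(n,"wrist")[:2]])
```

```text
False [ 0.50083759 -0.27924411  0.0005812 ]
0.059336479569939114 7.197016562568024 [ 0.3436545  -0.98757055  7.03223034]
0.05929022721394962 5.084054708713666 [-0.3894005  -0.90600177 -1.04354407] 8.7417
tongs []
right_tip []
left_tip []
```

View pics/w2.png

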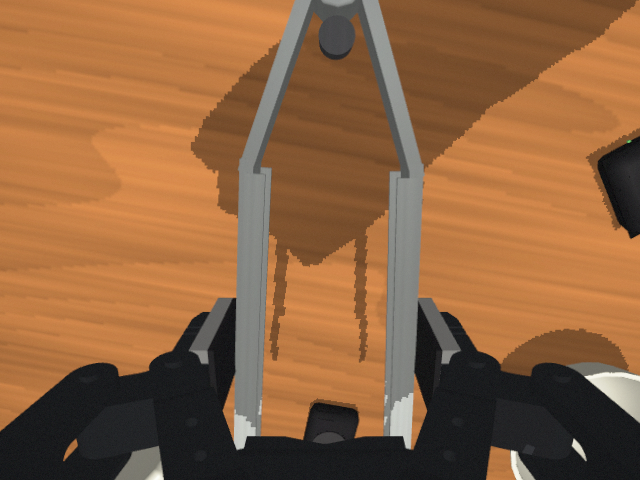

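The tongs are held level, with both arms between the pads and 1 N of weight on the tool. Next I'll take wrist views over the bowl and the slab to refine both positions.

Run:
```python
from h import *
def look(names,nm):
    robot.pause(.2); s=get_state(); c=capture("wrist"); save(c,nm)
    for n,z in names.items():
        print(n,[(round(r["score"],2),np.round(r["pixel"]).astype(int).tolist(),np.round(onz(c,r["pixel"],z,s),4)[:2].tolist()) for r in place_of(n,"wrist")[:3]])
robot.move_to([.60,-.085,.28],ori(0,1)); look(dict(bowl=0),"w3")
robot.move_to([.565,.34,.30],ori(-.23,1)); look(dict(roll=.014,finger_roll=.014,square_pastry=.014,slab=0,book=0),"w4")
s=get_state(); print(s["opening"],s["grasp_force"],s["t"])
cv2.imwrite("pics/w34.png",cv2.resize(np.hstack([cv2.imread("pics/w3.png"),cv2.imread("pics/w4.png")]),(800,300)))
```

```text
bowl [(0.65, [198, 337], [0.6117, -0.0734])]
roll [(0.97, [304, 305], [0.6884, 0.2888]), (0.78, [191, 347], [0.5769, 0.3599]), (0.74, [289, 362], [0.6848, 0.3534])]
finger_roll [(0.64, [125, 510], [0.5495, 0.5291])]
square_pastry []
slab [(0.91, [187, 260], [0.5542, 0.2727])]
book [(0.69, [125, 509], [0.5506, 0.5335]), (0.65, [184, 260], [0.5519, 0.2739])]
0.058969745883102644 5.084197057876736 12.3333
```

View pics/w34.png

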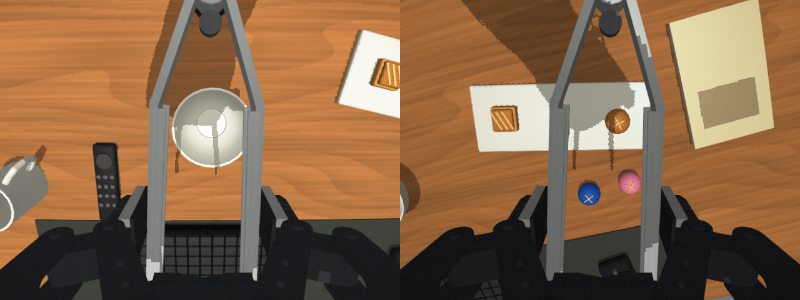

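The picture shows the bowl at about (0.611, -0.075) and the real roll on the slab at (0.5765, 0.360), with the blue and pink look-alikes well beyond it. Next I'll approach along the slab's x and close gently.

Run:
```python
from h import *
X=np.array([np.cos(-.23),np.sin(-.23)]); o=ori(-.23,1); r=np.array([.5765,.3605])
P=lambda d,z: [*(r-d*X),z]
robot.move_to(P(.20,.12),o)
robot.movel(P(.20,.0205),v=.12,f_stop=10)
print(robot.movel(P(.099,.0205),v=.08,f_stop=6)); 
for w in (.054,.050,.048,.046,.043):
    robot.set_gripper(w,20); s=get_state(); print(w,s["opening"],s["grasp_force"],s["contact_force"])
print(s["t"],s["tcp_pos"])
c=capture("wrist"); save(c,"w5")
c=capture("side"); save(c,"s5"); im=cv2.imread("pics/s5.png")[220:420,120:400]
cv2.imwrite("pics/s5c.png",cv2.resize(im,None,fx=2.5,fy=2.5,interpolation=cv2.INTER_CUBIC))
```

```text
False
0.054 0.05438881375613736 5.934012917568907 [-0.60519596  1.18687638 -0.07805543]
0.05 0.050121040606923156 6.629745590480525 [-0.13637381  0.85990501 -0.09922151]
0.048 0.04853212005584292 6.89033567905426 [-0.17338342 -1.58104525 -0.06800968]
0.046 0.046946932312939706 20.50372749567032 [-0.06102062 -0.37887972 -0.85267866]
0.043 0.047160266834938354 20.507979691028595 [ 0.40129314 -0.1388817  -0.90298215]
16.8583 [0.4801085  0.38307927 0.02049603]
```

View pics/s5c.png

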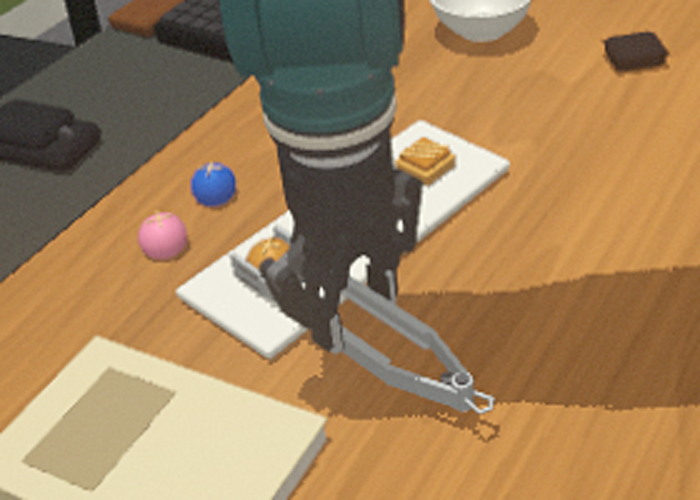

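The jaws stopped at 47 mm with 20 N, so the roll (at about (250,265) in the crop) is pinched between the tips. Next I'll lift it and carry it to the bowl.

Run:
```python
from h import *
s=get_state(); p=list(s["tcp_pos"])
robot.movel([p[0],p[1],.09],v=.06); robot.pause(.4); s=get_state(); print(s["opening"],s["grasp_force"],s["contact_force"])
robot.movel([p[0],p[1],.19],v=.1)
q0=np.array(get_state()["joint_positions"]); q1=np.array(robot.inverse_kinematics([.512,-.075,.19],ori(0,1)))
for a in (.2,.4,.6,.8,1): robot.movej(q0+(q1-q0)*a)
s=get_state(); print(s["opening"],s["grasp_force"],s["contact_force"])
robot.movel([.512,-.075,.125],v=.06); robot.pause(.5)
s=get_state(); print(s["opening"],s["grasp_force"],s["contact_force"],s["t"],s["tcp_pos"])
for cam in ("side","top"):
    c=capture(cam); save(c,cam+"6")
    for n,z in (("roll",.12),("bowl",0)): print(cam,n,[(round(r["score"],2),np.round(r["pixel"]).astype(int).tolist(),np.round(onz(c,r["pixel"],z),3)[:2].tolist()) for r in place_of(n,cam)[:4]])
f=lambda n,y,x: cv2.resize(cv2.imread(n)[y:y+150,x:x+150],(400,400),interpolation=cv2.INTER_CUBIC)
cv2.imwrite("pics/c6.png",np.hstack([f("pics/side6.png",130,240),f("pics/top6.png",150,280)]))
```

```text
0.047072890358355955 20.603612065315247 [-0.64796676  0.82802362 -1.72496287]
0.046920599662212945 20.773374438285828 [-0.45108641  0.10041459 -1.23141181]
0.04736203022212166 20.760287046432495 [ 0.21461025  0.60848434 -1.18786493] 23.875 [ 0.51198729 -0.07498339  0.12502639]
side roll [(0.63, [300, 207], [0.577, 0.398]), (0.58, [191, 312], [0.608, -0.077]), (0.5, [318, 186], [0.58, 0.452])]
side bowl [(0.86, [230, 316], [0.604, -0.082])]
top roll [(0.67, [192, 216], [0.659, 0.261]), (0.64, [198, 186], [0.647, 0.331])]
top bowl []
```

View pics/c6.png

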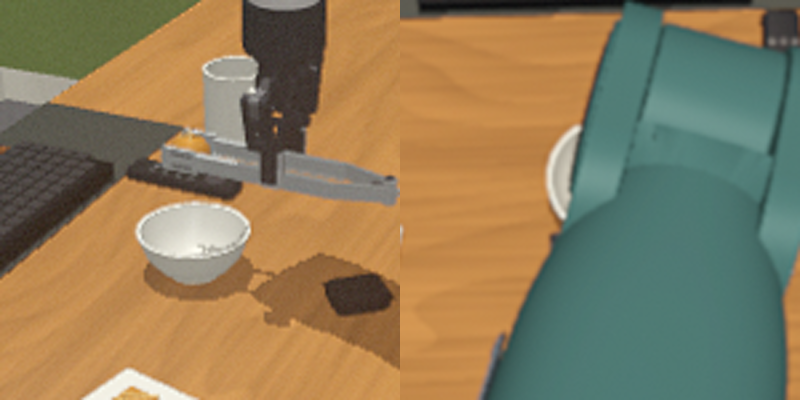

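The side view shows the roll between the tips at pixel (191,312), about (0.608, -0.077), directly over the bowl at (230,316) and clear of the rim.

```bash
python3 -c "
from h import *
robot.pause(.5); print(robot.hand_in())"
```

```text
the job is handed in; nothing more can be done
None
```

I handed the job in with the tongs holding the round roll still above the bowl, about 60 mm clear of the rim, at a 20 N grip on the tongs (about 6.5 N at each tip, by estimate); no verdict came back.

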